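Step the filter turret to three dots and take a reading

ROBOT

A 7-joint arm with a two-finger parallel gripper is mounted at the origin on the work surface. World frame = base frame: x ahead of the robot, y to its left, z up, the work surface at z = 0. Lengths are in m, angles in rad, forces in N, time in s.
With the tool pointing down it reaches from about 0.425 to 0.925 m from the base axis. Payload 6.8 kg.
Tool frame: the origin (TCP) lies midway between the tips of the shut fingers; the grasp point (between the pads) lies 19 mm behind it; z points along the fingers, y is the line along which they close (so a half turn about z gives the same grasp; the last joint's range is limited). The gripper opens to 85 mm and grips with 20 to 120 N. Pads are 22 mm wide; open, the fingers measure 114 mm over their backs; the gripper's body (76 mm by 85 mm) begins 54 mm behind the grasp point. The pads swing forward as they close: fully open they stand 13 mm farther back than shut.
Start: joints at [1.208, 0.477, 0.022, 1.555, -0.011, 1.109, -0.083], TCP at [0.17, -0.653, 0.231] pointing down, gripper open.
Joint ranges: [-2.96, 2.96], [-0.34, 2.1], [-1.41, 1.46], [0.24, 2.44], [-1.37, 4.51], [0.17, 1.92], [-2.96, 2.96]. Speed limits (rad/s): [2.39, 2.39, 3.14, 3.14, 3.14, 3.14, 3.14].

INTERFACE

Orientations are given as a unit quaternion [w, x, y, z].
In Python, from station import bot gives the robot as it stands.
- The arm moves only by the tool jog_arm, never from a script. Its argument "rows" is a list of rows, each an object of numbers: "fingers": the finger opening in mm, from 0 to 85.4; "x", "y", "z": the shift along the tool's x, y, z in mm; "ax", "ay", "az": the turn, a rotation vector about the tool's x, y, z in degrees. A call has exactly 8 rows; each row shifts and turns the commanded pose from where the row before left it, along the tool's axes as they then stand; what a row does not reach is not made up. A row lasts 1/10 s, in which the tool goes at most 50 mm and 8.59 degrees, less where a joint would pass 70% of its speed; a pose out of reach is approached as far as the arm can. A call with a gripper value outside its range is refused whole. The fingers move at their own pace and stop on an object; "force" is the grip in N (left out, the last holds). Time passes only in rows, so rows that do not move let the fingers close, or fill a call up. It gives the time, the measured TCP pose, the force, the opening and the grip force at its end, in the units of the state.
- bot.get_obs(): the state, without advancing time (a new reading comes with each control period).
- bot.read_camera(name): name is "side" or "top"; returns a dict with "pixels" (400x640x3 uint8, red, green, blue), "vertical_fov" (degrees; the focal length in pixels is half the picture's height over the tangent of half this angle, whatever the lens; pixels are square), "cx", "cy" (the principal point, pixels), "dist_coeffs" ([k1, k2, p1, p2, k3] as OpenCV has them; the pictures are not rectified), "world_from_camera" (4x4, takes a point from camera to world coordinates). Camera axes: x right, y down, z forward; pixel columns grow to the right and rows downward; lengths in m; the calibration is good to about 2 mm. A picture is of the moment at which its call begins. There is no depth.
- bot.hand_in(): hands the job in; it is judged then, once.
The state is a dict: "t": time; "q": joint angles; "joint_vel": joint speeds; "joint_torque": joint torques, N m; "eef_pos": TCP position; "tool_rot": TCP orientation; "contact_force": force on the tool from outside, world axes, zero at the start; "torque": the same for the moment, N m; "gripper_width": opening from 0.0 (shut) to 1.0 (fully open); "grasp_force": force on a finger pad.
Only numpy, scipy, OpenCV 4.12 (cv2) and the standard library are available. Lean on these libraries where they do the work, as an engineer would, in place of code of your own. Each camera call takes 0.05 s, during which the arm holds its last target. There are 200 camera calls.

TASK

On the desk photometer, push the turret's tabs with the fingertips to turn it, either way round, until the three-dot label is at the black arrow; then press the round white read key fully down and let it come up again, with the turret still at three dots. Only push and press, gently: do not pinch the tabs, do not shove or lift the instrument, and leave the vial on it and the things around it where they stand.

Things in the scene. Friction and masses are not known exactly. Their poses are not given: they have to be found in the camera images.
- photometer: white desk instrument, about 4 kg, standing loose on a rubber foot: a box 250 mm (its x) by 330 mm (its y, -125 to +205 mm), flat top 60 mm above the desk. Origin on the desk, straight below the turret's vertical axis. Its -x is its front, with a flat black arrow on the top pointing inward at the turret; its +y is its left, where the read key is
- turret (a joint): turn of the filter turret, rad, growing counter-clockwise seen from above; turns either way without end stops or clicks, and friction (about 0.22 N m, some 2 N at a tab) keeps it where it is left. At 0 and every 2 pi the three-dot label is at the arrow
- turret_top (a point): centre of the turret's top: a flat white disc 160 mm across, top 76 mm above the desk, bearing five labels 72 degrees apart of one to five black dots (counting up counter-clockwise seen from above), centred 59 mm from the axis; the three dots stand in a row across the radius. Each dot is 11 mm across; the pale metal filter caps nearer the axis are no labels
- tab (a point): middle of the top edge of one tab, 94 mm from the axis, 36 degrees counter-clockwise from the three-dot label. There are five such upright pale metal tabs on the rim, 72 degrees apart, each midway between two labels: 8 mm thick, reaching from 72 to 115 mm from the axis and from 66 to 98 mm above the desk
- three_dot_mark (a point): point on the turret's rim, at its top, straight outward from the middle of the three-dot label, 80 mm from the axis; it turns with the turret
- index_tip (a point): point of the black arrow, 80 mm from the axis, given at the height of the turret's top; fixed to the photometer (the arrow itself lies flat on the box's top)
- read_key_top (a point): centre of the top of the read key, a round white push key 30 mm across in a grey housing on the photometer's top, 165 mm to the left (+y of the photometer) of the turret's axis; presses straight down
- read_key (a joint): how far the read key is pressed, m: 0 up, 0.006 fully down; a spring (about 4 N when down) brings it up again
- reagent_bottle: amber bottle with a white cap, 44 mm across, 100 mm tall, standing 25 mm or more behind the photometer; origin under its middle. To be left alone
- pill_jar: white jar, 48 mm across, 65 mm tall, standing about 25 mm from the photometer's right side; origin under its middle. To be left alone
- cuvette: small pale capped vial, 24 mm across, 45 mm tall, standing loose on top of the photometer beside the turret, about 85 mm from the read key; origin under its middle. To be left alone
- pen: blue pen 140 mm long lying behind the photometer; origin under its middle. To be left alone
- pen_cup: white cup, 76 mm across, 95 mm tall, on the right; origin under its middle. To be left alone
- sanitiser: white bottle, 60 mm across, 150 mm tall, on the left; origin under its middle. To be left alone

How it is judged:
By the outcome, as a careful person would: the job done as asked, in the order asked, and still so for the second after the job is handed in, with the robot touching nothing.
It also fails if it takes over 58 s, if anything falls off the work surface, if the arm or the gripper's body presses on something with over 40 N, if the wrist force passes 120 N, or if a joint passes its speed limit or range.

## Working session

There is one attempt and no reset: what is moved stays moved. The work goes in short steps, Python scripts to look and compute and a tool call to move; the robot and the scene stay as the last step left them, time stands still between calls to the robot, and variables do not carry over. Pictures are saved under pics/ and viewed, at most 10 in all, crops included, and the job is handed in when it is done.

Besides the shell and the picture viewer there is one more tool, called after "Emit:" as name(argument=value, ...), one argument or row to a line, values as JSON. jog_arm: Moves the arm, as the interface text tells. Its arguments: {"type":"object","properties":{"rows":{"type":"array","items":{"type":"object","properties":{"fingers":{"type":"number"},"x":{"type":"number"},"y":{"type":"number"},"z":{"type":"number"},"ax":{"type":"number"},"ay":{"type":"number"},"az":{"type":"number"}}}},"force":{"type":"number"}},"required":["rows"]}

```bash
ls; mkdir -p pics; cat > h.py <<'E'
import numpy as np, cv2
from station import bot
def K(c):
    f=200/np.tan(np.radians(c["vertical_fov"])/2)
    return np.array([[f,0,c["cx"]],[0,f,c["cy"]],[0,0,1.]])
def ray(c,uv):
    n=cv2.undistortPoints(np.float64(uv).reshape(-1,1,2),K(c),np.float64(c["dist_coeffs"])).reshape(-1,2)
    T=np.array(c["world_from_camera"]); d=np.c_[n,np.ones(len(n))]@T[:3,:3].T
    return T[:3,3],d
def plane(c,uv,z):
    o,d=ray(c,uv); return o+d*((z-o[2])/d[:,2])[:,None]
def proj(c,P):
    T=np.linalg.inv(np.array(c["world_from_camera"]))
    return cv2.projectPoints(np.float64(P).reshape(-1,1,3),cv2.Rodrigues(T[:3,:3])[0],T[:3,3],K(c),np.float64(c["dist_coeffs"]))[0].reshape(-1,2)
def snap(name,f):
    c=bot.read_camera(name); cv2.imwrite(f,cv2.cvtColor(np.uint8(c["pixels"]),cv2.COLOR_RGB2BGR)); return c
E
python3 - <<'E'
from h import *
np.set_printoptions(precision=3,suppress=True)
for n in("top","side"):
    c=snap(n,f"pics/{n}0.png"); print(n,c["vertical_fov"],c["cx"],c["cy"],c["dist_coeffs"],np.array(c["world_from_camera"]))
o=bot.get_obs();print(o)
E
```

```text
pics
top 44.99275415256772 322.59127763040823 203.38208857189724 [-0.053  0.     0.     0.     0.   ] [[-0.047 -0.974  0.22   0.341]
 [-0.999  0.046 -0.013 -0.002]
 [ 0.003 -0.22  -0.975  1.315]
 [ 0.     0.     0.     1.   ]]
side 56.47882610655528 327.30390383118504 202.88590362515023 [-0.069  0.     0.     0.     0.   ] [[-0.948 -0.149  0.281  0.261]
 [-0.318  0.494 -0.809  1.027]
 [-0.019 -0.857 -0.516  0.747]
 [ 0.     0.     0.     1.   ]]
{'t': 0.1, 'q': array([ 1.208,  0.478,  0.022,  1.556, -0.012,  1.109, -0.083]), 'joint_vel': array([ 0.001, -0.003,  0.002, -0.003, -0.001,  0.   ,  0.   ]), 'joint_torque': array([  0.004, -59.776,   1.614, -28.196,   0.013,   0.005,  -0.   ]), 'eef_pos': array([ 0.17 , -0.653,  0.23 ]), 'tool_rot': array([-0.001,  0.992,  0.127, -0.   ]), 'contact_force': array([ 0.531, -1.507, -0.394]), 'torque': array([-0.003,  0.007,  0.001]), 'grasp_force': 0.0, 'gripper_width': 0.9970746007146717}
```

View pics/top0.png

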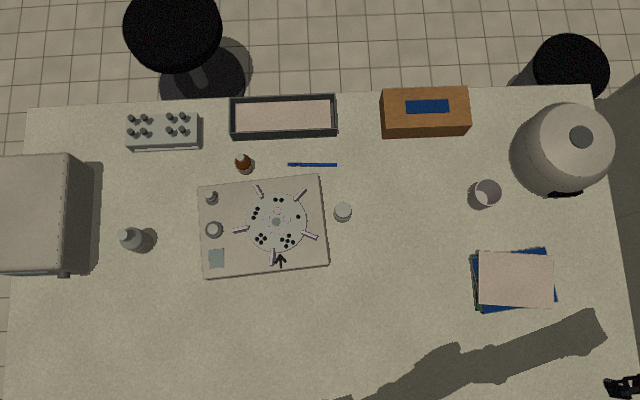

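View pics/side0.png

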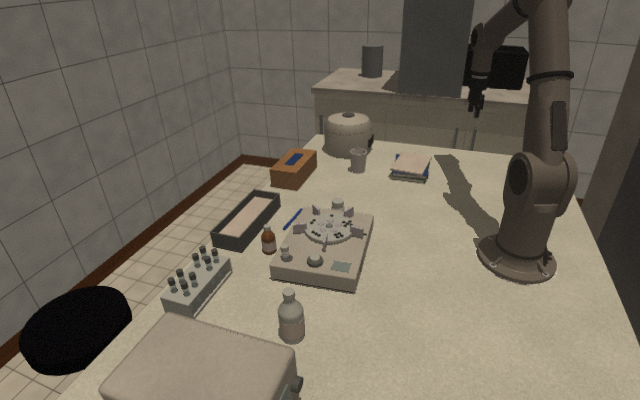

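The top view shows the photometer at about (263,226), with the turret centre near (276,221), the key at (213,229), the vial at (211,198) and the arrow at (280,258). I'll zoom in and measure.

```bash
python3 - <<'E'
from h import *
np.set_printoptions(precision=4,suppress=True)
im=cv2.imread("pics/top0.png")
cv2.imwrite("pics/crop0.png",cv2.resize(im[165:290,190:355],None,fx=4.6,fy=4.6,interpolation=cv2.INTER_CUBIC))
c=bot.read_camera("top")
g=cv2.cvtColor(im,cv2.COLOR_BGR2GRAY)
g4=cv2.resize(g[165:290,190:355],None,fx=4,fy=4,interpolation=cv2.INTER_CUBIC)
n,l,s,ce=cv2.connectedComponentsWithStats((g4<75).astype(np.uint8))
for i in range(1,n):
    if s[i,4]>60:
        uv=(ce[i]+.5)/4-.5+[190,165]; print(s[i],uv,plane(c,uv,.076)[0])
# box top corners
print(plane(c,[[197,187],[319,174],[329,264],[205,278]],.06))
print(plane(c,[[276,221]],.076),plane(c,[[213,228],[211,197]],.07))
E
```

```text
[ 184    0   74   39 1811] [245.4491 168.2813] [0.7264 0.1832 0.076 ]
[ 391    0  197    7 1208] [313.9272 165.3017] [ 0.726  -0.0003  0.076 ]
[513  45  26 172 792] [321.3561 196.9621] [ 0.638  -0.0161  0.076 ]
[266  81  29  54 323] [260.2635 191.286 ] [0.661  0.1447 0.076 ]
[417  97  50  49 494] [300.6994 194.9798] [0.6459 0.0381 0.076 ]
[ 74 105  38  50 836] [214.1734 196.7859] [0.6518 0.2669 0.076 ]
[333 131  19  16 229] [274.9896 199.2462] [0.6375 0.1063 0.076 ]
[357 132  19  18 235] [281.0239 199.6016] [0.6358 0.0904 0.076 ]
[ 68 141  16  16 115] [208.2772 202.0054] [0.6383 0.2825 0.076 ]
[261 167  19  16 214] [257.0421 208.3014] [0.6153 0.154  0.076 ]
[253 185  19  16 209] [255.0927 212.7159] [0.6037 0.1593 0.076 ]
[425 199  16  16 209] [297.7243 216.314 ] [0.5889 0.048  0.076 ]
[246 204  18  15 205] [253.175  217.3274] [0.5917 0.1645 0.076 ]
[537 217  10  70 273] [324.9831 227.2001] [ 0.5568 -0.0217  0.076 ]
[ 82 225  52  68 624] [218.8321 228.4311] [0.5663 0.2546 0.076 ]
[110 238   9  27 116] [218.3125 227.0431] [0.5701 0.2559 0.076 ]
[174 242  65  32 438] [241.3836 230.0502]
[... 752 characters left out ...]
78 102 664] [325.0809 257.5911] [ 0.4777 -0.0181  0.076 ]
[377 316  16  18 204] [285.6814 245.7525] [0.513  0.0819 0.076 ]
[ 326  333   61   81 1624] [277.9678 259.0123] [0.4797 0.1028 0.076 ]
[327 409 154  21 520] [290.2909 269.2548] [0.4521 0.0721 0.076 ]
[283 428  41   8 134] [265.1754 272.319 ] [0.4473 0.1364 0.076 ]
[253 432  29   6 108] [256.2407 273.2731] [0.4459 0.1592 0.076 ]
[127 436 122  17 471] [236.8708 275.694 ] [0.4419 0.2088 0.076 ]
[ 90 452  29   5  97] [215.8131 278.0838] [0.4383 0.2626 0.076 ]
[[ 0.6851  0.3168  0.06  ]
 [ 0.7058 -0.0129  0.06  ]
 [ 0.4624 -0.0277  0.06  ]
 [ 0.4409  0.2941  0.06  ]]
[[0.5791 0.1051 0.076 ]] [[0.5693 0.2711 0.07  ]
 [0.6531 0.2766 0.07  ]]
```

View pics/crop0.png

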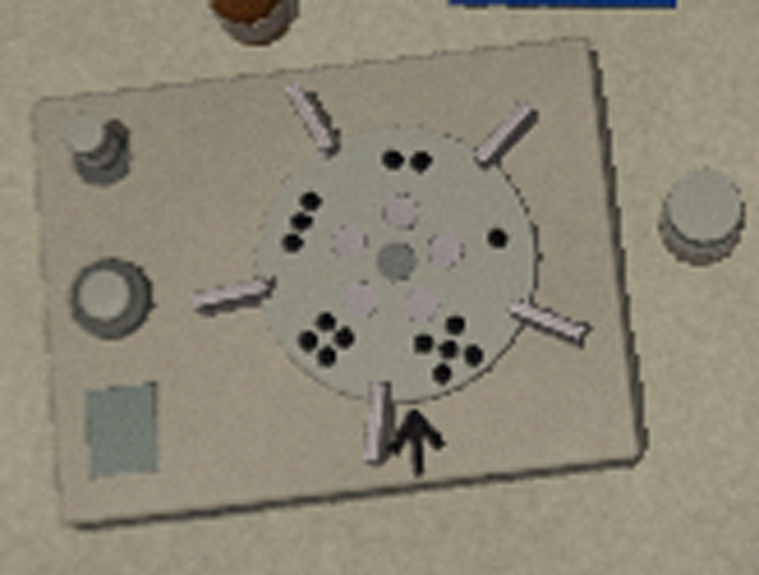

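The crop gives the turret centre at (0.578,0.106) and the photometer yaw at about 4°. The three dots are at 64.6° and the arrow at about 184°, so the turn is about +120° CCW. I'll push the tab at 172.6° with the shut fingers' edge, starting from about φ=140°.

Emit:
jog_arm(
  rows=[
    {"fingers": 0,"x": 35,"y": -22},
    {"fingers": 0,"x": 35,"y": -22},
    {"fingers": 0,"x": 35,"y": -22},
    {"fingers": 0,"x": 35,"y": -22},
    {"fingers": 0,"x": 35,"y": -22},
    {"fingers": 0,"x": 35,"y": -22},
    {"fingers": 0,"x": 35,"y": -22},
    {"fingers": 0,"x": 35,"y": -22},
  ],
)

```text
invalid input
```

```bash
cat > go.py <<'E'
from h import *
import sys
from scipy.spatial.transform import Rotation as R
# go.py x y z yawdeg : total shift in tool frame and az
o=bot.get_obs(); q=o["tool_rot"]; r=R.from_quat([q[1],q[2],q[3],q[0]])
X=r.as_matrix()[:,0]; yaw=np.degrees(np.arctan2(X[1],X[0]))
x,y,z,w=map(float,sys.argv[1:5])
print("t",o["t"],"pos",o["eef_pos"].round(4),"yaw",yaw.round(2),"tilt",r.as_matrix()[:,2].round(4),"F",o["contact_force"].round(1),"q",o["q"].round(2),"w",round(o["gripper_width"],3))
print("shift mm (before turn)",(r.inv().apply(np.array([x,y,z])-o["eef_pos"])*1000).round(1),"az",round(-((w-yaw+180)%360-180),2))
E
python3 go.py 0.504 0.170 0.2 49
```

```text
t 0.15 pos [ 0.17   -0.6528  0.2306] yaw 14.6 tilt [-4.0e-04  1.3e-03 -1.0e+00] F [-0.6 -0.3 -0.6] q [ 1.21  0.48  0.02  1.56 -0.01  1.11 -0.08] w 1.0
shift mm (before turn) [ 530.6 -712.    31.5] az -34.4
```

Emit:
jog_arm(
  rows=[
    {"fingers": 0,"x": 35,"y": -22,"z": 0,"ax": 0,"ay": 0,"az": 0},
    {"fingers": 0,"x": 35,"y": -22,"z": 0,"ax": 0,"ay": 0,"az": 0},
    {"fingers": 0,"x": 35,"y": -22,"z": 0,"ax": 0,"ay": 0,"az": 0},
    {"fingers": 0,"x": 35,"y": -22,"z": 0,"ax": 0,"ay": 0,"az": 0},
    {"fingers": 0,"x": 35,"y": -22,"z": 0,"ax": 0,"ay": 0,"az": 0},
    {"fingers": 0,"x": 35,"y": -22,"z": 0,"ax": 0,"ay": 0,"az": 0},
    {"fingers": 0,"x": 35,"y": -22,"z": 0,"ax": 0,"ay": 0,"az": 0},
    {"fingers": 0,"x": 35,"y": -22,"z": 0,"ax": 0,"ay": 0,"az": 0},
  ],
  force=20,
)

```text
t: 0.95
eef_pos: [0.3976, -0.4109, 0.2312]
tool_rot: [-0.0, 0.992, 0.127, -0.0]
contact_force: [1.9, -1.0, 0.2]
gripper_width: 0.001
grasp_force: 0.0
```

```bash
python3 go.py 0.504 0.170 0.2 49
```

```text
t 0.95 pos [ 0.3976 -0.4109  0.2312] yaw 14.6 tilt [-2.e-04  1.e-04 -1.e+00] F [ 1.9 -1.   0.2] q [ 0.77  0.31 -0.1   1.8   0.04  1.03 -0.66] w 0.001
shift mm (before turn) [ 249.4 -535.3   31.2] az -34.4
```

Emit:
jog_arm(
  rows=[
    {"fingers": 0,"x": 19,"y": -41,"z": 0,"ax": 0,"ay": 0,"az": 0},
    {"fingers": 0,"x": 19,"y": -41,"z": 0,"ax": 0,"ay": 0,"az": 0},
    {"fingers": 0,"x": 19,"y": -41,"z": 0,"ax": 0,"ay": 0,"az": 0},
    {"fingers": 0,"x": 19,"y": -41,"z": 0,"ax": 0,"ay": 0,"az": 0},
    {"fingers": 0,"x": 19,"y": -41,"z": 0,"ax": 0,"ay": 0,"az": 0},
    {"fingers": 0,"x": 19,"y": -41,"z": 0,"ax": 0,"ay": 0,"az": 0},
    {"fingers": 0,"x": 19,"y": -41,"z": 0,"ax": 0,"ay": 0,"az": 0},
    {"fingers": 0,"x": 19,"y": -41,"z": 0,"ax": 0,"ay": 0,"az": 0},
  ],
  force=20,
)

```text
t: 1.75
eef_pos: [0.461, -0.0549, 0.2314]
tool_rot: [0.0, 0.992, 0.127, 0.0]
contact_force: [0.5, -0.3, 0.4]
gripper_width: 0.002
grasp_force: 0.0
```

```bash
python3 go.py 0.504 0.170 0.15 49
```

```text
t 1.75 pos [ 0.461  -0.0549  0.2314] yaw 14.59 tilt [ 2.e-04 -3.e-04 -1.e+00] F [ 0.5 -0.3  0.4] q [ 0.31  0.15 -0.35  2.02  0.06  0.98 -1.39] w 0.002
shift mm (before turn) [  98.2 -206.9   81.3] az -34.41
```

Emit:
jog_arm(
  rows=[
    {"fingers": 0,"x": 20,"y": -41.5,"z": 8,"ax": 0,"ay": 0,"az": 0},
    {"fingers": 0,"x": 20,"y": -41.5,"z": 8,"ax": 0,"ay": 0,"az": 0},
    {"fingers": 0,"x": 20,"y": -41.5,"z": 8,"ax": 0,"ay": 0,"az": 0},
    {"fingers": 0,"x": 19,"y": -41.5,"z": 8,"ax": 0,"ay": 0,"az": 0},
    {"fingers": 0,"x": 19,"y": -41,"z": 8,"ax": 0,"ay": 0,"az": 0},
    {"fingers": 0,"x": 0,"y": 0,"z": 13,"ax": 0,"ay": 0,"az": -8},
    {"fingers": 0,"x": 0,"y": 0,"z": 14,"ax": 0,"ay": 0,"az": -8},
    {"fingers": 0,"x": 0,"y": 0,"z": 14,"ax": 0,"ay": 0,"az": -8},
  ],
  force=20,
)

```text
t: 2.55
eef_pos: [0.5036, 0.1689, 0.1496]
tool_rot: [-0.0, 0.943, 0.334, -0.0]
contact_force: [0.3, -0.1, -0.4]
gripper_width: -0.0
grasp_force: 0.0
```

```bash
python3 go.py 0.5038 0.1692 0.082 49; python3 - <<'E'
from h import *
c=snap("top","pics/t1.png");s=snap("side","pics/s1.png")
a=cv2.resize(cv2.imread("pics/t1.png")[150:290,180:360],None,fx=3,fy=3);b=cv2.resize(cv2.imread("pics/s1.png")[150:300,240:400],None,fx=2.8,fy=2.8)
a=cv2.resize(a,(400,311));b=cv2.resize(b,(400,375))
cv2.imwrite("pics/v1.png",np.hstack([cv2.copyMakeBorder(a,0,64,0,0,0),b]))
E
```

```text
t 2.55 pos [0.5036 0.1689 0.1496] yaw 38.99 tilt [-3.e-04 -1.e-04 -1.e+00] F [ 0.3 -0.1 -0.4] q [-0.    0.39 -0.54  1.95  0.26  0.87 -1.57] w -0.0
shift mm (before turn) [ 0.4 -0.1 67.6] az -10.01
```

View pics/v1.png

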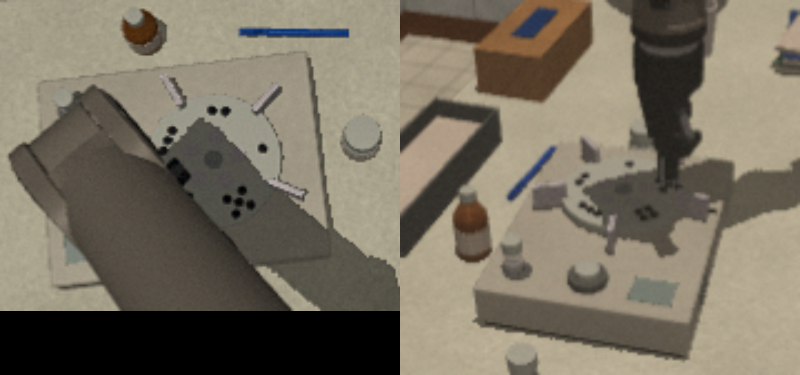

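The fingers are above the gap between the tabs at 100.6° and 172.6°, and everything else is clear. Descending now.

Emit:
jog_arm(
  rows=[
    {"fingers": 0,"x": 0,"y": 0,"z": 15,"ax": 0,"ay": 0,"az": -5},
    {"fingers": 0,"x": 0,"y": 0,"z": 15,"ax": 0,"ay": 0,"az": -5},
    {"fingers": 0,"x": 0,"y": 0,"z": 15,"ax": 0,"ay": 0,"az": 0},
    {"fingers": 0,"x": 0,"y": 0,"z": 12,"ax": 0,"ay": 0,"az": 0},
    {"fingers": 0,"x": 0,"y": 0,"z": 8,"ax": 0,"ay": 0,"az": 0},
    {"fingers": 0,"x": 0,"y": 0,"z": 3,"ax": 0,"ay": 0,"az": 0},
    {"fingers": 0,"x": 0,"y": 0,"z": 0,"ax": 0,"ay": 0,"az": 0},
    {"fingers": 0,"x": 0,"y": 0,"z": 0,"ax": 0,"ay": 0,"az": 0},
  ],
  force=20,
)

```text
t: 3.45
eef_pos: [0.5042, 0.1687, 0.0827]
tool_rot: [0.0, 0.911, 0.411, 0.0]
contact_force: [0.8, 0.6, -0.5]
gripper_width: 0.001
grasp_force: 0.0
```

```bash
python3 go.py 0.5038 0.1692 0.082 49;
```

```text
t 3.45 pos [0.5042 0.1687 0.0827] yaw 48.57 tilt [ 7.e-04  2.e-04 -1.e+00] F [ 0.8  0.6 -0.5] q [-0.02  0.49 -0.53  1.99  0.36  0.75 -1.49] w 0.001
shift mm (before turn) [ 0.1 -0.6  0.7] az -0.43
```

Emit:
jog_arm(
  rows=[
    {"fingers": 0,"x": -6.8,"y": 0.24,"z": 0,"ax": 0,"ay": 0,"az": -4},
    {"fingers": 0,"x": -6.8,"y": 0.24,"z": 0,"ax": 0,"ay": 0,"az": -4},
    {"fingers": 0,"x": -6.8,"y": 0.24,"z": 0,"ax": 0,"ay": 0,"az": -4},
    {"fingers": 0,"x": -6.8,"y": 0.24,"z": 0,"ax": 0,"ay": 0,"az": -4},
    {"fingers": 0,"x": -5,"y": 0.15,"z": 0,"ax": 0,"ay": 0,"az": -3},
    {"fingers": 0,"x": -5,"y": 0.15,"z": 0,"ax": 0,"ay": 0,"az": -3},
    {"fingers": 0,"x": -5,"y": 0.15,"z": 0,"ax": 0,"ay": 0,"az": -3},
    {"fingers": 0,"x": -5,"y": 0.15,"z": 0,"ax": 0,"ay": 0,"az": -3},
  ],
  force=20,
)

```text
t: 4.25
eef_pos: [0.4829, 0.1277, 0.0831]
tool_rot: [-0.0, 0.784, 0.621, 0.001]
contact_force: [1.2, 2.9, -2.1]
gripper_width: 0.0
grasp_force: 1.3
```

```bash
cat > pol.py <<'E'
from h import *
p=bot.get_obs()["eef_pos"][:2]-[.5782,.106]; print("r",np.hypot(*p).round(4),"phi",np.degrees(np.arctan2(p[1],p[0]))%360)
E
python3 go.py 0.5038 0.1692 0.082 49;python3 pol.py
```

```text
t 4.25 pos [0.4829 0.1277 0.0831] yaw 76.72 tilt [ 0.0018  0.0015 -1.    ] F [ 1.2  2.9 -2.1] q [ 0.15  0.48 -0.65  2.06  0.43  0.74 -1.  ] w 0.0
shift mm (before turn) [45.2 10.8  1.2] az 27.72
r 0.0977 phi 167.1922360691787
```

Contact is made at about 3 N and the arc is tracking well, so I'll carry on.

Emit:
jog_arm(
  rows=[
    {"fingers": 0,"x": -6.8,"y": 0.3,"z": 0,"ax": 0,"ay": 0,"az": -4},
    {"fingers": 0,"x": -6.8,"y": 0.3,"z": 0,"ax": 0,"ay": 0,"az": -4},
    {"fingers": 0,"x": -6.8,"y": 0.3,"z": 0,"ax": 0,"ay": 0,"az": -4},
    {"fingers": 0,"x": -6.8,"y": 0.3,"z": 0,"ax": 0,"ay": 0,"az": -4},
    {"fingers": 0,"x": -6.8,"y": 0.3,"z": 0,"ax": 0,"ay": 0,"az": -4},
    {"fingers": 0,"x": -6.8,"y": 0.3,"z": 0,"ax": 0,"ay": 0,"az": -4},
    {"fingers": 0,"x": -6.8,"y": 0.3,"z": 0,"ax": 0,"ay": 0,"az": -4},
    {"fingers": 0,"x": -6.8,"y": 0.3,"z": 0,"ax": 0,"ay": 0,"az": -4},
  ],
  force=20,
)

```text
t: 5.05
eef_pos: [0.485, 0.0736, 0.0829]
tool_rot: [-0.0, 0.582, 0.813, 0.0]
contact_force: [-2.6, 2.4, 1.8]
gripper_width: 0.0
grasp_force: 1.4
```

```bash
python3 go.py 0.5038 0.1692 0.082 49;python3 pol.py
```

```text
t 5.05 pos [0.485  0.0736 0.0829] yaw 108.76 tilt [ 1.e-04  4.e-04 -1.e+00] F [-2.6  2.4  1.8] q [ 0.36  0.5  -0.78  2.07  0.51  0.76 -0.42] w 0.0
shift mm (before turn) [84.5 48.5  0.9] az 59.76
r 0.0986 phi 199.17213052102315
```

Emit:
jog_arm(
  rows=[
    {"fingers": 0,"x": -6.8,"y": 0.5,"z": 0,"ax": 0,"ay": 0,"az": -4},
    {"fingers": 0,"x": -6.8,"y": 0.4,"z": 0,"ax": 0,"ay": 0,"az": -4},
    {"fingers": 0,"x": -6.8,"y": 0.4,"z": 0,"ax": 0,"ay": 0,"az": -4},
    {"fingers": 0,"x": -6.8,"y": 0.4,"z": 0,"ax": 0,"ay": 0,"az": -4},
    {"fingers": 0,"x": -6.8,"y": 0.3,"z": 0,"ax": 0,"ay": 0,"az": -4},
    {"fingers": 0,"x": -6.8,"y": 0.3,"z": 0,"ax": 0,"ay": 0,"az": -4},
    {"fingers": 0,"x": -6.8,"y": 0.3,"z": 0,"ax": 0,"ay": 0,"az": -4},
    {"fingers": 0,"x": -6.8,"y": 0.3,"z": 0,"ax": 0,"ay": 0,"az": -4},
  ],
  force=20,
)

```text
t: 5.85
eef_pos: [0.516, 0.029, 0.0826]
tool_rot: [-0.0, 0.336, 0.942, -0.001]
contact_force: [-2.5, 1.5, 0.6]
gripper_width: -0.0
grasp_force: 1.4
```

```bash
python3 go.py 0.5038 0.1692 0.082 49;python3 pol.py
```

```text
t 5.85 pos [0.516  0.029  0.0826] yaw 140.73 tilt [-0.0012 -0.001  -1.    ] F [-2.5  1.5  0.6] q [ 0.52  0.58 -0.89  2.01  0.62  0.84  0.16] w -0.0
shift mm (before turn) [ 98.2 100.8   0.5] az 91.73
r 0.099 phi 231.086387077401
```

Emit:
jog_arm(
  rows=[
    {"fingers": 0,"x": -6.8,"y": 0.5,"z": 0,"ax": 0,"ay": 0,"az": -4},
    {"fingers": 0,"x": -6.8,"y": 0.5,"z": 0,"ax": 0,"ay": 0,"az": -4},
    {"fingers": 0,"x": -6.8,"y": 0.5,"z": 0,"ax": 0,"ay": 0,"az": -4},
    {"fingers": 0,"x": -6.8,"y": 0.5,"z": 0,"ax": 0,"ay": 0,"az": -4},
    {"fingers": 0,"x": -6.8,"y": 0.4,"z": 0,"ax": 0,"ay": 0,"az": -4},
    {"fingers": 0,"x": -6.8,"y": 0.4,"z": 0,"ax": 0,"ay": 0,"az": -4},
    {"fingers": 0,"x": -6.8,"y": 0.4,"z": 0,"ax": 0,"ay": 0,"az": -4},
    {"fingers": 0,"x": -6.8,"y": 0.4,"z": 0,"ax": 0,"ay": 0,"az": -4},
  ],
  force=20,
)

```text
t: 6.65
eef_pos: [0.5661, 0.0081, 0.0823]
tool_rot: [-0.001, 0.064, 0.998, -0.001]
contact_force: [-3.1, -2.3, 1.3]
gripper_width: 0.0
grasp_force: 1.4
```

```bash
python3 go.py 0.5038 0.1692 0.082 49;python3 pol.py
```

```text
t 6.65 pos [0.5661 0.0081 0.0823] yaw 172.67 tilt [-0.0018 -0.0024 -1.    ] F [-3.1 -2.3  1.3] q [ 0.6   0.7  -0.98  1.89  0.72  0.96  0.71] w 0.0
shift mm (before turn) [ 82.4 151.8   0. ] az 123.67
r 0.0987 phi 262.9831133151684
```

Now a smaller push of 16°, to about 279°, after which I'll look.

Emit:
jog_arm(
  rows=[
    {"fingers": 0,"x": -5.1,"y": 0.2,"z": 0,"ax": 0,"ay": 0,"az": -3},
    {"fingers": 0,"x": -5.1,"y": 0.2,"z": 0,"ax": 0,"ay": 0,"az": -3},
    {"fingers": 0,"x": -5.1,"y": 0.2,"z": 0,"ax": 0,"ay": 0,"az": -3},
    {"fingers": 0,"x": -5.1,"y": 0.2,"z": 0,"ax": 0,"ay": 0,"az": -3},
    {"fingers": 0,"x": -3.4,"y": 0.1,"z": 0,"ax": 0,"ay": 0,"az": -2},
    {"fingers": 0,"x": -3.4,"y": 0.1,"z": 0,"ax": 0,"ay": 0,"az": -2},
    {"fingers": 0,"x": 0,"y": 0,"z": 0,"ax": 0,"ay": 0,"az": 0},
    {"fingers": 0,"x": 0,"y": 0,"z": 0,"ax": 0,"ay": 0,"az": 0},
  ],
  force=20,
)

```text
t: 7.45
eef_pos: [0.5938, 0.0097, 0.0824]
tool_rot: [-0.0, -0.074, 0.997, -0.0]
contact_force: [-1.0, -1.6, -1.6]
gripper_width: 0.0
grasp_force: 0.7
```

```bash
python3 go.py 0.5038 0.1692 0.082 49;python3 pol.py;  python3 - <<'E'
from h import *
c=snap("top","pics/t2.png");s=snap("side","pics/s2.png")
a=cv2.imread("pics/t2.png")[150:290,180:340];b=cv2.imread("pics/s2.png")[180:300,250:390]
a=cv2.resize(a,(400,350),interpolation=cv2.INTER_CUBIC);b=cv2.resize(b,(400,350),interpolation=cv2.INTER_CUBIC)
cv2.imwrite("pics/v2.png",np.hstack([a,b]))
E
```

```text
t 7.45 pos [0.5938 0.0097 0.0824] yaw -171.5 tilt [-1.e-04 -7.e-04 -1.e+00] F [-1.  -1.6 -1.6] q [ 0.6   0.77 -1.03  1.82  0.77  1.01  0.97] w 0.0
shift mm (before turn) [ 65.4 171.1   0.3] az 139.5
r 0.0976 phi 279.1915126339143
```

View pics/v2.png

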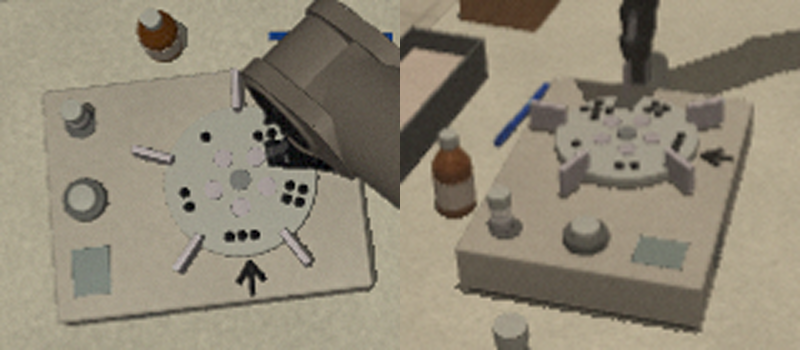

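The three dots sit just short of the arrow and nothing else is disturbed. Next I'll measure the remaining angle.

```bash
cat > meas.py <<'E'
from h import *
import sys
f=sys.argv[1]
c=snap("top",f); im=cv2.imread(f)
g=cv2.cvtColor(im,cv2.COLOR_BGR2GRAY); C=np.array([.5782,.106])
g4=cv2.resize(g[165:290,190:355],None,fx=4,fy=4,interpolation=cv2.INTER_CUBIC)
n,l,s,ce=cv2.connectedComponentsWithStats((g4<75).astype(np.uint8))
pts=[]
for i in range(1,n):
    uv=(ce[i]+.5)/4-.5+[190,165]
    if 150<s[i,4]<290 and max(s[i,2:4])<24:
        p=plane(c,uv,.076)[0,:2]-C; r=np.hypot(*p)
        if .04<r<.078: pts.append(p); print("dot",uv.round(1),p.round(4),"r",r.round(4),"ang",round(np.degrees(np.arctan2(p[1],p[0]))%360,1))
    w=plane(c,uv,.06)[0,:2]-C
    if s[i,4]>300 and .08<np.hypot(*w)<.12 and abs(np.degrees(np.arctan2(w[1],w[0]))%360-184)<12:
        yy,xx=np.nonzero(l==i); P=plane(c,np.c_[(xx+.5)/4-.5+190,(yy+.5)/4-.5+165],.06)[:,:2]-C
        m=P.mean(0); print("arrow centroid",m.round(4),"ang",round(np.degrees(np.arctan2(m[1],m[0]))%360,1),"area",s[i,4])
        t=P[P[:,0]>P[:,0].max()-.006].mean(0); print("arrow tip",t.round(4),np.degrees(np.arctan2(t[1],t[0]))%360)
E
python3 meas.py pics/t3.png; cp pics/top0.png pics/x.png; python3 - <<'E'
E
```

```text
dot [282.8 203.9] [ 0.0457 -0.02  ] r 0.0499 ang 336.3
dot [261.9 204.3] [0.0472 0.0351] r 0.0588 ang 36.6
dot [295.6 223.8] [-0.0088 -0.0517] r 0.0524 ang 260.4
dot [300.7 225.2] [-0.0133 -0.0649] r 0.0662 ang 258.4
dot [253.5 226.6] [-0.0111  0.0581] r 0.0592 ang 100.8
dot [294.3 229. ] [-0.0225 -0.0478] r 0.0528 ang 244.8
dot [299.4 230.4] [-0.0266 -0.0609] r 0.0665 ang 246.4
dot [255.3 232.2] [-0.0262  0.0536] r 0.0597 ang 116.0
dot [276.5 243.6] [-0.0586 -0.0006] r 0.0586 ang 180.6
dot [281.5 243.4] [-0.0585 -0.0135] r 0.0601 ang 192.9
dot [271.4 244.2] [-0.0594  0.0126] r 0.0608 ang 168.0
arrow centroid [-0.0987 -0.0071] ang 184.1 area 1030
arrow tip [-0.0864 -0.0064] 184.26459934290918
```

The label is at 180.5° and the arrow at 184.1°, so 3.6° remain (about 6.1 mm).

Emit:
jog_arm(
  rows=[
    {"fingers": 0,"x": -2,"y": 0.1,"z": 0,"ax": 0,"ay": 0,"az": -1.2},
    {"fingers": 0,"x": -2,"y": 0.1,"z": 0,"ax": 0,"ay": 0,"az": -1.2},
    {"fingers": 0,"x": -2,"y": 0.1,"z": 0,"ax": 0,"ay": 0,"az": -1.2},
    {"fingers": 0,"x": 0,"y": 0,"z": 0,"ax": 0,"ay": 0,"az": 0},
    {"fingers": 0,"x": 0,"y": 0,"z": 0,"ax": 0,"ay": 0,"az": 0},
    {"fingers": 0,"x": 0,"y": 0,"z": 0,"ax": 0,"ay": 0,"az": 0},
    {"fingers": 0,"x": 0,"y": 0,"z": 0,"ax": 0,"ay": 0,"az": 0},
    {"fingers": 0,"x": 0,"y": 0,"z": 0,"ax": 0,"ay": 0,"az": 0},
  ],
  force=20,
)

```text
t: 8.4
eef_pos: [0.5999, 0.012, 0.0825]
tool_rot: [0.0, -0.106, 0.994, 0.0]
contact_force: [-0.2, -0.8, 1.1]
gripper_width: 0.003
grasp_force: 0.1
```

```bash
python3 meas.py pics/t4.png; python3 pol.py
```

```text
dot [285.5 197.1] [ 0.0638 -0.0275] r 0.0694 ang 336.7
dot [281.6 203.4] [ 0.0474 -0.0168] r 0.0503 ang 340.5
dot [260.7 205.3] [0.0446 0.0381] r 0.0587 ang 40.5
dot [295.7 222.4] [-0.0052 -0.0521] r 0.0524 ang 264.3
dot [300.9 223.4] [-0.0084 -0.0654] r 0.066 ang 262.7
dot [294.6 227.5] [-0.0185 -0.0488] r 0.0522 ang 249.2
dot [253.7 228.1] [-0.0151  0.0577] r 0.0597 ang 104.7
dot [299.9 228.5] [-0.0219 -0.0625] r 0.0662 ang 250.7
dot [256.2 233.5] [-0.0297  0.0515] r 0.0594 ang 120.0
dot [283. 243.] [-0.0577 -0.0173] r 0.0603 ang 196.7
arrow centroid [-0.0987 -0.0072] ang 184.2 area 1029
arrow tip [-0.0864 -0.0065] 184.30785916234677
r 0.0965 phi 282.99845875439127
```

The label is at about 184.4° and the arrow at 184.2°, so it's aligned. I'll back off, rise, and triangulate the key.

Emit:
jog_arm(
  rows=[
    {"fingers": 0,"x": 5,"y": 0,"z": 0,"ax": 0,"ay": 0,"az": 0},
    {"fingers": 0,"x": 10,"y": 0,"z": 0,"ax": 0,"ay": 0,"az": 0},
    {"fingers": 0,"x": 0,"y": 0,"z": -10,"ax": 0,"ay": 0,"az": 0},
    {"fingers": 0,"x": 0,"y": 0,"z": -20,"ax": 0,"ay": 0,"az": 0},
    {"fingers": 0,"x": 0,"y": 0,"z": -25,"ax": 0,"ay": 0,"az": 0},
    {"fingers": 0,"x": 0,"y": 0,"z": -25,"ax": 0,"ay": 0,"az": 0},
    {"fingers": 0,"x": 0,"y": 0,"z": -15,"ax": 0,"ay": 0,"az": 0},
    {"fingers": 0,"x": 0,"y": 0,"z": 0,"ax": 0,"ay": 0,"az": 0},
  ],
  force=20,
)

```text
t: 9.25
eef_pos: [0.5867, 0.009, 0.1806]
tool_rot: [0.003, -0.106, 0.994, -0.0]
contact_force: [0.4, -0.4, -0.3]
gripper_width: -0.001
grasp_force: 0.0
```

```bash
python3 meas.py pics/t5.png; python3 - <<'E'
from h import *
c=bot.read_camera("top"); s=snap("side","pics/s5.png")
a=cv2.resize(cv2.imread("pics/t5.png")[205:255,190:240],(400,400),interpolation=cv2.INTER_CUBIC);b=cv2.resize(cv2.imread("pics/s5.png")[233:283,290:340],(400,400),interpolation=cv2.INTER_CUBIC)
cv2.imwrite("pics/v5.png",np.hstack([a,b]))
o1,d1=ray(c,[[212,228.5]]);o2,d2=ray(s,[[315.5,258.2]])
t=np.linalg.lstsq(np.c_[d1[0],-d2[0]],o2-o1,rcond=None)[0]; print(o1+d1[0]*t[0],o2+d2[0]*t[1])
E
python3 go.py 0.5667 0.2706 0.15 -172
```

```text
dot [285.5 197.1] [ 0.0639 -0.0275] r 0.0696 ang 336.7
dot [260.7 205.3] [0.0446 0.0381] r 0.0587 ang 40.5
dot [295.7 222.4] [-0.0051 -0.0522] r 0.0524 ang 264.4
dot [300.9 223.4] [-0.0084 -0.0654] r 0.066 ang 262.7
dot [294.6 227.5] [-0.0185 -0.0488] r 0.0521 ang 249.3
dot [253.6 228.1] [-0.0151  0.0578] r 0.0597 ang 104.6
dot [299.9 228.5] [-0.0219 -0.0625] r 0.0662 ang 250.7
dot [256.2 233.5] [-0.0297  0.0515] r 0.0594 ang 120.0
dot [283. 243.] [-0.0578 -0.0174] r 0.0603 ang 196.7
arrow centroid [-0.0987 -0.0072] ang 184.1 area 1040
arrow tip [-0.0864 -0.0064] 184.26459934290918
[0.56651684 0.27186338 0.07855984] [0.5622381  0.27101492 0.07759247]
t 9.4 pos [0.5847 0.0079 0.1767] yaw -167.82 tilt [-9.e-04 -5.e-04 -1.e+00] F [-0.2  0.3 -0.5] q [ 0.69  0.66 -1.14  1.78  0.66  1.15  1.12] w -0.002
shift mm (before turn) [-37.9 260.5  26.6] az 4.18
```

View pics/v5.png

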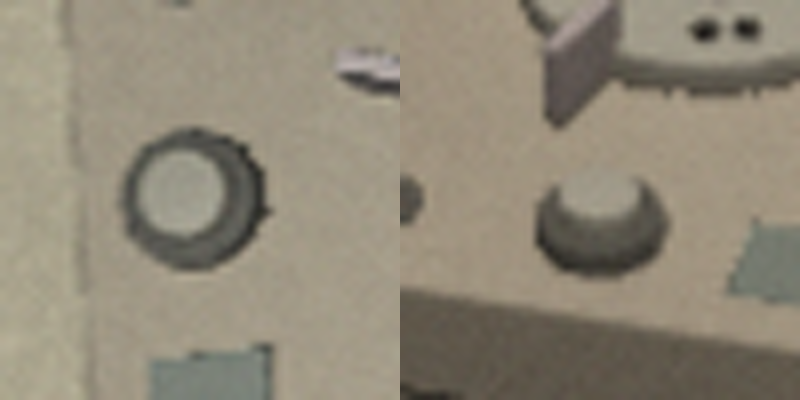

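Key centre is about (0.567,0.271), with its top near z≈0.08. First I'll unwind the wrist in place.

Emit:
jog_arm(
  rows=[
    {"fingers": 0,"x": 0,"y": 0,"z": 0,"ax": 0,"ay": 0,"az": 8},
    {"fingers": 0,"x": 0,"y": 0,"z": 0,"ax": 0,"ay": 0,"az": 8},
    {"fingers": 0,"x": 0,"y": 0,"z": 0,"ax": 0,"ay": 0,"az": 8},
    {"fingers": 0,"x": 0,"y": 0,"z": 0,"ax": 0,"ay": 0,"az": 8},
    {"fingers": 0,"x": 0,"y": 0,"z": 0,"ax": 0,"ay": 0,"az": 8},
    {"fingers": 0,"x": 0,"y": 0,"z": 0,"ax": 0,"ay": 0,"az": 8},
    {"fingers": 0,"x": 0,"y": 0,"z": 0,"ax": 0,"ay": 0,"az": 8},
    {"fingers": 0,"x": 0,"y": 0,"z": 0,"ax": 0,"ay": 0,"az": 8},
  ],
  force=20,
)

```text
t: 10.2
eef_pos: [0.5843, 0.0081, 0.1759]
tool_rot: [-0.001, 0.439, 0.898, -0.001]
contact_force: [-0.3, 0.3, 0.1]
gripper_width: -0.002
grasp_force: 0.0
```

```bash
python3 go.py 0.5667 0.2708 0.15 128
```

```text
t 10.2 pos [0.5843 0.0081 0.1759] yaw 127.87 tilt [-0.0024 -0.     -1.    ] F [-0.3  0.3  0.1] q [ 0.54  0.54 -0.89  1.79  0.48  1.05  0.13] w -0.002
shift mm (before turn) [218.1 147.4  26. ] az -0.13
```

Emit:
jog_arm(
  rows=[
    {"fingers": 0,"x": 31,"y": 21,"z": 0,"ax": 0,"ay": 0,"az": 0},
    {"fingers": 0,"x": 31,"y": 21,"z": 0,"ax": 0,"ay": 0,"az": 0},
    {"fingers": 0,"x": 31,"y": 21,"z": 0,"ax": 0,"ay": 0,"az": 0},
    {"fingers": 0,"x": 31,"y": 21,"z": 0,"ax": 0,"ay": 0,"az": 0},
    {"fingers": 0,"x": 31,"y": 21,"z": 0,"ax": 0,"ay": 0,"az": 0},
    {"fingers": 0,"x": 31,"y": 21,"z": 0,"ax": 0,"ay": 0,"az": 0},
    {"fingers": 0,"x": 32,"y": 21,"z": 0,"ax": 0,"ay": 0,"az": 0},
    {"fingers": 0,"x": 0,"y": 0,"z": 0,"ax": 0,"ay": 0,"az": 0},
  ],
  force=20,
)

```text
t: 11.0
eef_pos: [0.5626, 0.2774, 0.1767]
tool_rot: [-0.002, 0.433, 0.901, 0.001]
contact_force: [-0.5, -0.1, -0.2]
gripper_width: 0.0
grasp_force: 0.0
```

```bash
python3 go.py 0.5667 0.2708 0.105 128
```

```text
t 11.0 pos [0.5626 0.2774 0.1767] yaw 128.7 tilt [-0.0024  0.0039 -1.    ] F [-0.5 -0.1 -0.2] q [ 0.07  0.61 -0.89  1.68  0.52  1.1  -0.3 ] w 0.0
shift mm (before turn) [-8.1 -0.9 71.7] az 0.7
```

Emit:
jog_arm(
  rows=[
    {"fingers": 0,"x": 0,"y": 0,"z": 0,"ax": 0,"ay": 0,"az": 0},
    {"fingers": 0,"x": 0,"y": 0,"z": 15,"ax": 0,"ay": 0,"az": 0},
    {"fingers": 0,"x": 0,"y": 0,"z": 20,"ax": 0,"ay": 0,"az": 0},
    {"fingers": 0,"x": 0,"y": 0,"z": 20,"ax": 0,"ay": 0,"az": 0},
    {"fingers": 0,"x": 0,"y": 0,"z": 15,"ax": 0,"ay": 0,"az": 0},
    {"fingers": 0,"x": 0,"y": 0,"z": 0,"ax": 0,"ay": 0,"az": 0},
    {"fingers": 0,"x": 0,"y": 0,"z": 0,"ax": 0,"ay": 0,"az": 0},
    {"fingers": 0,"x": 0,"y": 0,"z": 0,"ax": 0,"ay": 0,"az": 0},
  ],
  force=20,
)

```text
t: 11.8
eef_pos: [0.5664, 0.2708, 0.1081]
tool_rot: [0.0, 0.437, 0.899, 0.001]
contact_force: [-0.3, 0.6, -0.7]
gripper_width: 0.001
grasp_force: 0.0
```

```bash
python3 go.py 0.5667 0.2708 0.09 128; python3 - <<'E'
from h import *
s=snap("side","pics/s6.png"); print(proj(s,[[.5667,.2708,.08],bot.get_obs()["eef_pos"]]))
cv2.imwrite("pics/v6.png",cv2.resize(cv2.imread("pics/s6.png")[200:290,260:360],(600,540),interpolation=cv2.INTER_CUBIC))
E
```

```text
t 11.8 pos [0.5664 0.2708 0.1081] yaw 128.17 tilt [ 1.2e-03  7.0e-04 -1.0e+00] F [-0.3  0.6 -0.7] q [ 0.04  0.68 -0.84  1.73  0.59  0.99 -0.35] w 0.001
shift mm (before turn) [-0.2  0.3 18.1] az 0.17
[[314.00049748 257.18162097]
 [313.69921012 249.23660926]]
```

View pics/v6.png

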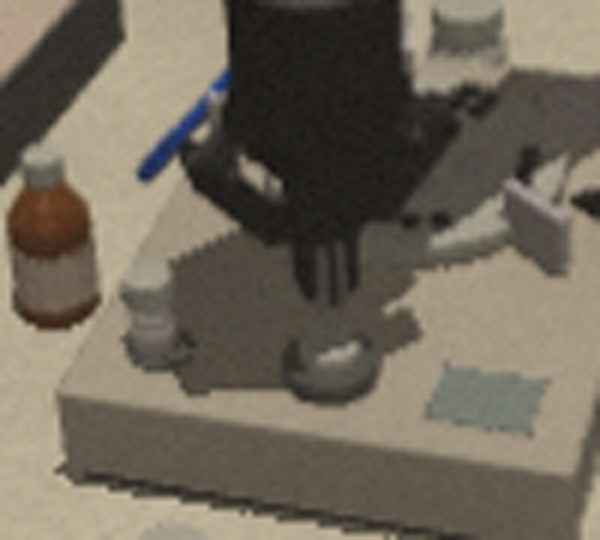

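The fingers are centred over the key, with the vial clear of the gripper. Lowering slowly.

Emit:
jog_arm(
  rows=[
    {"fingers": 0,"x": 0,"y": 0,"z": 8,"ax": 0,"ay": 0,"az": 0},
    {"fingers": 0,"x": 0,"y": 0,"z": 6,"ax": 0,"ay": 0,"az": 0},
    {"fingers": 0,"x": 0,"y": 0,"z": 3,"ax": 0,"ay": 0,"az": 0},
    {"fingers": 0,"x": 0,"y": 0,"z": 2,"ax": 0,"ay": 0,"az": 0},
    {"fingers": 0,"x": 0,"y": 0,"z": 2,"ax": 0,"ay": 0,"az": 0},
    {"fingers": 0,"x": 0,"y": 0,"z": 2,"ax": 0,"ay": 0,"az": 0},
    {"fingers": 0,"x": 0,"y": 0,"z": 1,"ax": 0,"ay": 0,"az": 0},
    {"fingers": 0,"x": 0,"y": 0,"z": 0,"ax": 0,"ay": 0,"az": 0},
  ],
  force=20,
)

```text
t: 12.65
eef_pos: [0.5658, 0.2706, 0.0832]
tool_rot: [-0.0, 0.437, 0.9, -0.0]
contact_force: [-0.2, -1.3, -0.0]
gripper_width: -0.001
grasp_force: 0.0
```

Emit:
jog_arm(
  rows=[
    {"fingers": 0,"x": 0,"y": 0,"z": 1,"ax": 0,"ay": 0,"az": 0},
    {"fingers": 0,"x": 0,"y": 0,"z": 1,"ax": 0,"ay": 0,"az": 0},
    {"fingers": 0,"x": 0,"y": 0,"z": 1,"ax": 0,"ay": 0,"az": 0},
    {"fingers": 0,"x": 0,"y": 0,"z": 1,"ax": 0,"ay": 0,"az": 0},
    {"fingers": 0,"x": 0,"y": 0,"z": 0,"ax": 0,"ay": 0,"az": 0},
    {"fingers": 0,"x": 0,"y": 0,"z": 0,"ax": 0,"ay": 0,"az": 0},
    {"fingers": 0,"x": 0,"y": 0,"z": 0,"ax": 0,"ay": 0,"az": 0},
    {"fingers": 0,"x": 0,"y": 0,"z": 0,"ax": 0,"ay": 0,"az": 0},
  ],
  force=20,
)

```text
t: 13.45
eef_pos: [0.5659, 0.2707, 0.0794]
tool_rot: [0.0, 0.437, 0.9, 0.0]
contact_force: [1.4, 0.9, 1.7]
gripper_width: -0.002
grasp_force: 1.1
```

Contact is at about z 0.080. Pressing further.

Emit:
jog_arm(
  rows=[
    {"fingers": 0,"x": 0,"y": 0,"z": 1,"ax": 0,"ay": 0,"az": 0},
    {"fingers": 0,"x": 0,"y": 0,"z": 1,"ax": 0,"ay": 0,"az": 0},
    {"fingers": 0,"x": 0,"y": 0,"z": 1,"ax": 0,"ay": 0,"az": 0},
    {"fingers": 0,"x": 0,"y": 0,"z": 1,"ax": 0,"ay": 0,"az": 0},
    {"fingers": 0,"x": 0,"y": 0,"z": 0,"ax": 0,"ay": 0,"az": 0},
    {"fingers": 0,"x": 0,"y": 0,"z": 0,"ax": 0,"ay": 0,"az": 0},
    {"fingers": 0,"x": 0,"y": 0,"z": 0,"ax": 0,"ay": 0,"az": 0},
    {"fingers": 0,"x": 0,"y": 0,"z": 0,"ax": 0,"ay": 0,"az": 0},
  ],
  force=20,
)

```text
t: 14.25
eef_pos: [0.566, 0.2707, 0.0761]
tool_rot: [0.0, 0.437, 0.9, 0.0]
contact_force: [-1.3, -2.3, 9.0]
gripper_width: 0.003
grasp_force: 4.5
```

Emit:
jog_arm(
  rows=[
    {"fingers": 0,"x": 0,"y": 0,"z": 1,"ax": 0,"ay": 0,"az": 0},
    {"fingers": 0,"x": 0,"y": 0,"z": 0,"ax": 0,"ay": 0,"az": 0},
    {"fingers": 0,"x": 0,"y": 0,"z": 1,"ax": 0,"ay": 0,"az": 0},
    {"fingers": 0,"x": 0,"y": 0,"z": 0,"ax": 0,"ay": 0,"az": 0},
    {"fingers": 0,"x": 0,"y": 0,"z": 0,"ax": 0,"ay": 0,"az": 0},
    {"fingers": 0,"x": 0,"y": 0,"z": 0,"ax": 0,"ay": 0,"az": 0},
    {"fingers": 0,"x": 0,"y": 0,"z": 0,"ax": 0,"ay": 0,"az": 0},
    {"fingers": 0,"x": 0,"y": 0,"z": 0,"ax": 0,"ay": 0,"az": 0},
  ],
  force=20,
)

```text
t: 15.05
eef_pos: [0.566, 0.2708, 0.0758]
tool_rot: [0.001, 0.437, 0.9, -0.0]
contact_force: [-4.9, -5.1, 22.1]
gripper_width: 0.003
grasp_force: 11.0
```

It's at a firm stop, 22 N at z 0.0758. I'll ease off in steps and read the spring's travel to confirm it was the full 6 mm.

Emit:
jog_arm(
  rows=[
    {"fingers": 0,"x": 0,"y": 0,"z": -2,"ax": 0,"ay": 0,"az": 0},
    {"fingers": 0,"x": 0,"y": 0,"z": -1.5,"ax": 0,"ay": 0,"az": 0},
    {"fingers": 0,"x": 0,"y": 0,"z": 0,"ax": 0,"ay": 0,"az": 0},
    {"fingers": 0,"x": 0,"y": 0,"z": 0,"ax": 0,"ay": 0,"az": 0},
    {"fingers": 0,"x": 0,"y": 0,"z": 0,"ax": 0,"ay": 0,"az": 0},
    {"fingers": 0,"x": 0,"y": 0,"z": 0,"ax": 0,"ay": 0,"az": 0},
    {"fingers": 0,"x": 0,"y": 0,"z": 0,"ax": 0,"ay": 0,"az": 0},
    {"fingers": 0,"x": 0,"y": 0,"z": 0,"ax": 0,"ay": 0,"az": 0},
  ],
  force=20,
)

```text
t: 15.85
eef_pos: [0.5659, 0.2706, 0.0768]
tool_rot: [0.0, 0.437, 0.9, 0.0]
contact_force: [1.4, 0.5, 3.6]
gripper_width: -0.002
grasp_force: 1.8
```

Emit:
jog_arm(
  rows=[
    {"fingers": 0,"x": 0,"y": 0,"z": -2,"ax": 0,"ay": 0,"az": 0},
    {"fingers": 0,"x": 0,"y": 0,"z": -1,"ax": 0,"ay": 0,"az": 0},
    {"fingers": 0,"x": 0,"y": 0,"z": 0,"ax": 0,"ay": 0,"az": 0},
    {"fingers": 0,"x": 0,"y": 0,"z": 0,"ax": 0,"ay": 0,"az": 0},
    {"fingers": 0,"x": 0,"y": 0,"z": 0,"ax": 0,"ay": 0,"az": 0},
    {"fingers": 0,"x": 0,"y": 0,"z": 0,"ax": 0,"ay": 0,"az": 0},
    {"fingers": 0,"x": 0,"y": 0,"z": 0,"ax": 0,"ay": 0,"az": 0},
    {"fingers": 0,"x": 0,"y": 0,"z": 0,"ax": 0,"ay": 0,"az": 0},
  ],
  force=20,
)

```text
t: 16.65
eef_pos: [0.5658, 0.2706, 0.0798]
tool_rot: [0.0, 0.437, 0.9, 0.0]
contact_force: [1.1, 0.6, 3.1]
gripper_width: -0.001
grasp_force: 1.1
```

Emit:
jog_arm(
  rows=[
    {"fingers": 0,"x": 0,"y": 0,"z": -1,"ax": 0,"ay": 0,"az": 0},
    {"fingers": 0,"x": 0,"y": 0,"z": 0,"ax": 0,"ay": 0,"az": 0},
    {"fingers": 0,"x": 0,"y": 0,"z": 0,"ax": 0,"ay": 0,"az": 0},
    {"fingers": 0,"x": 0,"y": 0,"z": 0,"ax": 0,"ay": 0,"az": 0},
    {"fingers": 0,"x": 0,"y": 0,"z": 0,"ax": 0,"ay": 0,"az": 0},
    {"fingers": 0,"x": 0,"y": 0,"z": 0,"ax": 0,"ay": 0,"az": 0},
    {"fingers": 0,"x": 0,"y": 0,"z": 0,"ax": 0,"ay": 0,"az": 0},
    {"fingers": 0,"x": 0,"y": 0,"z": 0,"ax": 0,"ay": 0,"az": 0},
  ],
  force=20,
)

```text
t: 17.45
eef_pos: [0.5656, 0.2704, 0.0807]
tool_rot: [-0.0, 0.437, 0.9, -0.0]
contact_force: [0.9, 0.5, 2.0]
gripper_width: -0.001
grasp_force: 0.9
```

The spring force extrapolates to 4.0 N at the stop, so the key was fully down. Now I'll withdraw straight up and clear.

Emit:
jog_arm(
  rows=[
    {"fingers": 0,"x": 0,"y": 0,"z": -3,"ax": 0,"ay": 0,"az": 0},
    {"fingers": 0,"x": 0,"y": 0,"z": -5,"ax": 0,"ay": 0,"az": 0},
    {"fingers": 0,"x": 0,"y": 0,"z": -20,"ax": 0,"ay": 0,"az": 0},
    {"fingers": 0,"x": 0,"y": 0,"z": -30,"ax": 0,"ay": 0,"az": 0},
    {"fingers": 0,"x": 0,"y": 0,"z": -35,"ax": 0,"ay": 0,"az": 0},
    {"fingers": 0,"x": 0,"y": 0,"z": -35,"ax": 0,"ay": 0,"az": 0},
    {"fingers": 0,"x": 0,"y": 0,"z": -20,"ax": 0,"ay": 0,"az": 0},
    {"fingers": 0,"x": 0,"y": 0,"z": 0,"ax": 0,"ay": 0,"az": 0},
  ],
  force=20,
)

```text
t: 18.25
eef_pos: [0.5669, 0.2718, 0.2325]
tool_rot: [0.002, 0.437, 0.9, 0.002]
contact_force: [-1.1, -0.6, -0.1]
gripper_width: -0.001
grasp_force: 0.0
```

```bash
python3 meas.py pics/t7.png; python3 - <<'E'
from h import *
s=snap("side","pics/s7.png")
a=cv2.resize(cv2.imread("pics/t7.png")[150:290,180:360],(400,311));b=cv2.resize(cv2.imread("pics/s7.png")[180:320,240:400],(400,350))
cv2.imwrite("pics/v7.png",np.hstack([cv2.copyMakeBorder(a,0,39,0,0,0),b]))
E
```

```text
dot [285.5 197.1] [ 0.0639 -0.0276] r 0.0696 ang 336.6
dot [292.  200.5] [ 0.0537 -0.0445] r 0.0697 ang 320.4
dot [286.9 202.2] [ 0.0499 -0.0309] r 0.0587 ang 328.2
dot [281.6 203.4] [ 0.0473 -0.0168] r 0.0502 ang 340.4
dot [288.3 207.2] [ 0.0363 -0.0341] r 0.0498 ang 316.7
```

View pics/v7.png

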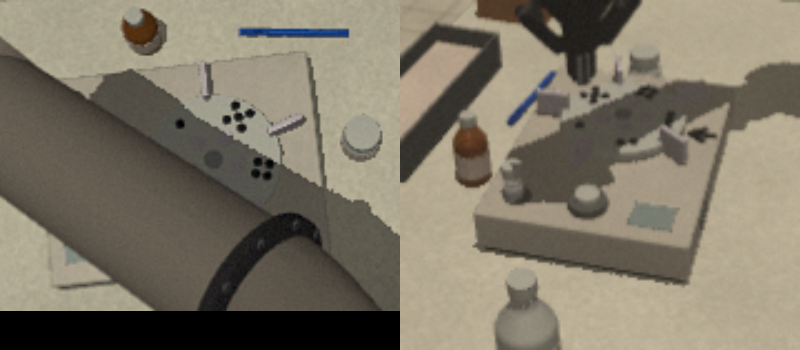

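The key is up, the vial and the neighbouring things haven't moved, and the five-dot label at 328.2° puts the three dots at 184.2°, at the arrow. Handing in.

```bash
python3 -c "
from station import bot
print(bot.hand_in())"
```

```text
the job is handed in; nothing more can be done
None
```

The job is handed in: the three-dot label stands at the arrow to within about half a degree, and the read key was pressed fully down and came back up. In the last pictures the turret, vial and neighbouring things were all in place.

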